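Hold a stone slice in the inspection box

TASK

In the stone carver's workshop, a marker has been left lying across the slot in the lid of the inspection box: lay it in its wooden cradle and let go of it. Then take the tall, narrow stone slice from the rack, pass it upright down through the slot until its lower end hangs at about mid-height of the box's front window, and finish while still holding it there, not resting on the floor of the box. Leave everything else where it is.

Things in the scene. Friction and masses are not known exactly. Their poses are not given: they have to be found in the camera images.
- box: Fixed grey inspection box, 150 (x) x 130 (y) x 120 mm high, with a flat aluminium lid. Origin: centre of its underside, on the bench. It is hollow: the inner floor is 6 mm above the bench. Its front window, in the box's +x face (away from the robot), is an opening from 40 to 95 mm above the bench; a round lamp is inside on the opposite wall. It stands at any yaw within about 0.4 rad of straight.
- slot (a point): Centre of the slot in the lid, level with the lid's top, 120 mm above the bench; axes as the box's. The slot is 12 mm wide along x and 54 mm long along y, straight through the 12 mm thick lid, its upper edges bevelled by 3 mm; below it the box is empty down to the floor. Mid-height of the window lies 52 mm below this point.
- slice: The tall, narrow stone slice: a flat rectangular plate of light stone 10 mm thick (its x), 50 mm wide (its y) and 120 mm high (its z), about 0.16 kg, loose, standing upright in one of the three grooves of the rack (any of them), its lower 20 mm inside the groove. Origin: centre of its lower end, 10 mm above the bench at the start. Both other slices in the rack are wider and only about half as high.
- slice_low (a point): Centre of the slice's lower end.
- slice_top (a point): Centre of the slice's upper end, 120 mm above the lower; 130 mm above the bench at the start.
- rack: Fixed wooden rack, 130 (x) x 84 (y) x 30 mm high, with three grooves along its y at x = -36, 0 and +36 mm, each 13 mm wide, 66 mm long and 20 mm deep. Origin: centre of its underside. It stands to the left or to the right of the box, the cradle on the other side.
- marker: Chunky marker with a square barrel 16 x 16 mm, 140 mm long along its x, grey with a black cap at +x, 30 g, loose; it lies on the lid across the slot, roughly along the box's x. Origin: middle of its underside.
- marker_mid (a point): Middle of the marker, on its axis, 8 mm above its underside; 128 mm above the bench at the start.
- cradle: Fixed dark wooden marker cradle: a base 110 (x) x 60 (y) x 10 mm with two uprights, each 12 mm thick, centred at x = -42 and +42 mm; each has a notch open at the top, flat bottom 30 mm above the bench, 20 mm wide across y, with flared lips up to about 50 mm above the bench. Between the uprights 72 mm are free for fingers. The marker lies in both notches along the cradle's x, either way round. Origin: centre of the underside.
- seat (a point): Where the middle of the marker (marker_mid) is when it lies in the cradle: 38 mm above the bench, midway between the uprights; axes as the cradle's.
- short_a: Short stone slice, 10 x 60 x 62 mm high, upright in the rack; leave it there. Origin: centre of its lower end.
- short_b: Short stone slice, 10 x 58 x 54 mm high, upright in the rack; leave it there. Origin: centre of its lower end.
- carving: Round stone carving in the works, 160 mm across, 36 mm high, beyond the box; leave it. Origin: centre of its underside.
- stone_a: Brown rough stone, 80 mm across, 50 mm high; leave it. Origin: centre of its underside.
- stone_b: Tan rough stone, 64 mm across, 42 mm high; leave it. Origin: centre of its underside.
- jar: Closed jar, 64 mm across, 85 mm high; leave it. Origin: centre of its underside.
- brush: Flat dusting brush, about 170 mm long along its x, 12 mm high, lying beyond the box, to the right; leave it. Origin: on its underside, near the middle.
Not all that is in view belongs to the job. Several things have the shape of the marker; the one meant has the colours described above. What is shaped like the cradle but orange is not meant.

How it is judged:
By the outcome, as a careful person would: the job done as asked, in the order asked, and still so for the second after the job is handed in, while the arm keeps its last pose, push and grip.
It also fails if it takes over 59 s, if anything falls off the work surface, if the arm or the gripper's body presses on something with over 40 N, if the wrist force passes 120 N, or if a joint passes its speed limit or range.

ROBOT

A 6-joint arm with a two-finger parallel gripper is mounted at the origin on the work surface. World frame = base frame: x ahead of the robot, y to its left, z up, the work surface at z = 0. Lengths are in m, angles in degrees, forces in N, time in s.
With the tool pointing down it reaches from about 0.25 to 0.725 m from the base axis. Payload 9.7 kg.
Tool frame: the origin (TCP) lies between the finger pads; the fingertips stand 17 mm ahead of it and the grasp point (between the pads) lies 2 mm behind it; z points along the fingers, y is the direction in which the jaws open and shut (so a half turn about z gives the same grasp; the last joint's range is limited). The gripper opens to 85 mm and grips with 20 to 120 N. Pads are 22 mm wide; open, the fingers measure 114 mm over their backs; the gripper's body (76 mm by 85 mm) begins 54 mm behind the grasp point. The pads swing forward as they close: fully open they stand 13 mm farther back than shut.
Start: joints at [-71.219, 4.979, 10.078, 95.1, 0, 90], TCP at [0.177, -0.521, 0.248] pointing down, gripper open.
Joint ranges: [-179.16, 179.16], [-48.56, 103.87], [-65.8, 70.77], [-126.05, 130.52], [-82.76, 87.17], [-180, 180]. Speed limits (degrees/s): [127.2, 127.2, 147.25, 180, 180, 180].

INTERFACE

Orientations are given as [roll, pitch, yaw] about the fixed x, y, z axes, in that order (R = Rz(yaw) Ry(pitch) Rx(roll)).
In Python, from workcell import monitor, cams, order gives the robot as it stands. The module is installed in compiled form; this text tells all that it offers.
- The arm moves only by the shell command python3 -m handwheel 'ROWS' [OPENING] [FORCE]. ROWS is JSON, a list of rows, each a list of 6 numbers: the shift along the tool's x, y, z in m, then the turn, a rotation vector about the tool's x, y, z in degrees. In form: [[tx, ty, tz, wx, wy, wz], ...]. A call has exactly 8 rows; each row shifts and turns the commanded pose from where the row before left it, along the tool's axes as they then stand; what a row does not reach is not made up. A row lasts 1/12 s, in which the tool goes at most 41.7 mm and 7.16 degrees, less where a joint would pass 70% of its speed; a pose out of reach is approached as far as the arm can. A call is refused whole if a number of a shift passes 0.0417 or a number of a turn 7.16, either way. A call with a gripper value outside its range is refused whole. OPENING is the opening, from -1 (shut) to 1 (fully open), set as the call begins (- or left out, the last holds). The fingers move at their own pace and stop on an object; FORCE is the grip in N (left out, the last holds). Time passes only in rows, so rows that do not move let the fingers close, or fill a call up. It gives the time, the measured TCP pose, the force and the opening at its end, in the units of the state.
- monitor.get_obs(): the state, without advancing time (a new reading comes with each control period).
- cams.camera(name): name is "scene" or "top" or "wrist"; returns a dict with "img" (420x560x3 uint8, red, green, blue), "depth" (420x560 float32, m along the optical axis (not along the pixel's ray), 0 where there is no reading), "fx", "fy", "cx", "cy" (pixels), "rvec" (rotation vector, rad) and "tvec" (3), from world to camera coordinates, as OpenCV has them; the wrist camera has in their place "tool_from_camera" (4x4, takes a point from camera to tool coordinates, whose origin is the TCP and whose axes are the flange's). Camera axes: x right, y down, z forward; pixel columns grow to the right and rows downward; lengths in m; the calibration is good to about 2 mm. A picture is of the moment at which its call begins: read the wrist's pose just before it.
- order.job_done(): hands the job in, once; it reports no verdict.
The state is a dict: "time": time; "q": joint angles; "qd": joint speeds; "joint_efforts": joint torques, N m; "ee_pos": TCP position; "tcp_rot": TCP orientation; "wrist_force": force on the tool from outside, world axes, zero at the start; "torque": the same for the moment, N m; "opening": finger opening in m.
Only numpy, scipy, OpenCV 4.12 (cv2) and the standard library are available. Lean on these libraries where they do the work, as an engineer would, in place of code of your own. Each camera call takes 0.05 s, during which the arm holds its last target. There are 200 camera calls.

## Working session

There is one attempt and no reset: what is moved stays moved. The work goes in short steps, Python scripts to look and compute and a shell command to move; the robot and the scene stay as the last step left them, time stands still between calls to the robot, and variables do not carry over. Pictures are saved under pics/ and viewed, about 8 in all and at most 12, crops included, and the job is handed in when it is done.

```bash
mkdir -p pics; cat > h.py <<'E'
import numpy as np, cv2
from workcell import monitor, cams, order
from scipy.spatial.transform import Rotation as R
def cloud(c):
    h,w=c['depth'].shape; u,v=np.meshgrid(np.arange(w),np.arange(h)); d=c['depth']
    P=np.stack([(u-c['cx'])/c['fx']*d,(v-c['cy'])/c['fy']*d,d],-1)
    if 'rvec' in c:
        M=cv2.Rodrigues(np.array(c['rvec'],float))[0]; P=(P-np.array(c['tvec']).ravel())@M
    else:
        T=np.array(c['tool_from_camera']); P=P@T[:3,:3].T+T[:3,3]
        P=P@R.from_euler('xyz',c['rot'],degrees=True).as_matrix().T+c['pos']
    P[d==0]=np.nan
    return P
def shot(n,f=None):
    o=monitor.get_obs(); c=cams.camera(n); c['rot']=o['tcp_rot'];c['pos']=np.array(o['ee_pos'])
    if f: cv2.imwrite('pics/'+f,c['img'][...,::-1])
    np.savez('pics/%s.npz'%(f or n),P=cloud(c),img=c['img'])
    return c
E
python3 - <<'E'
from h import *
o=monitor.get_obs(); print(o)
shot('top','top0.png'); shot('scene','scene0.png')
E
```

```text
{'time': 0.0, 'q': array([-7.12170517e+01,  5.01202191e+00,  1.00328389e+01,  9.50996025e+01,
       -8.55018541e-04,  9.00019097e+01]), 'qd': array([ 0.03377824,  0.01776561,  0.00300712, -0.038661  , -0.02965787,
        0.01324176]), 'joint_efforts': array([-5.68423347e-04, -5.20388746e+01,  4.64803147e+01,  1.65205181e-02,
       -6.27136001e-05, -3.36587355e-06]), 'ee_pos': array([ 0.17701815, -0.52050752,  0.24755975]), 'tcp_rot': array([-1.79921215e+02,  8.57643673e-04,  1.87810398e+01]), 'wrist_force': array([0.28932326, 0.67371521, 0.25590486]), 'torque': array([-0.0108738 , -0.01811706,  0.00363366]), 'opening': 0.08549935338837064}
```

View pics/top0.png

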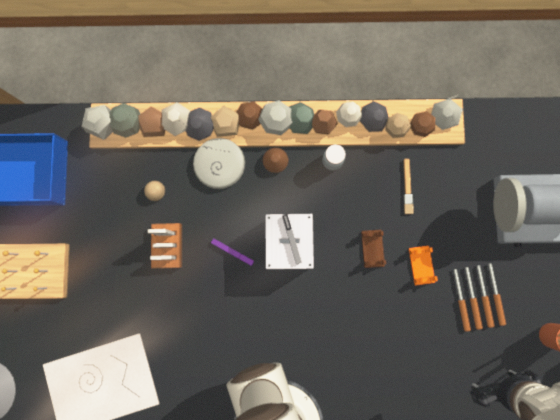

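View pics/scene0.png

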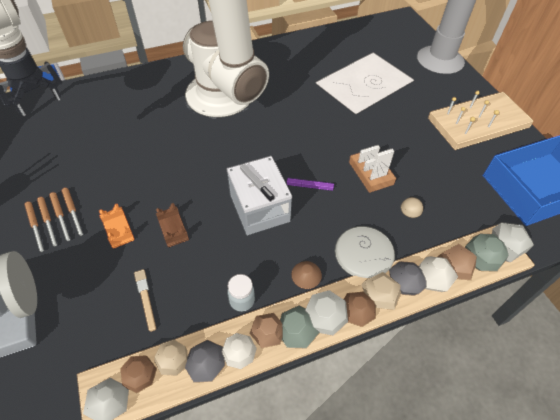

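Top view: the box is at (289,241), and the grey marker with its black cap lies across it from (287,215) to (298,264). The purple bar at (232,250) is a decoy. The brown cradle is at (373,248) and the orange one at (422,265) is not meant. The rack is at (166,245), with the tall slice in one of its grooves. Next I measure these and make one enlarged crop.

```bash
cat > m.py <<'E'
from h import *
def rect(n,m):
    p=n[m][:,:2]; p=p[np.isfinite(p).all(1)]
    r=cv2.minAreaRect((p*1000).astype(np.float32)); b=cv2.boxPoints(r)
    e=b[1]-b[0],b[2]-b[1]; L=max(e,key=np.linalg.norm); a=np.degrees(np.arctan2(L[1],L[0]))
    return np.round(r[0],1),np.round(sorted(map(np.linalg.norm,e)),1),'long axis',round((a+90)%180-90,1),len(p)
def box(P,x0,x1,y0,y1,z0,z1):
    return (P[...,0]>x0)&(P[...,0]<x1)&(P[...,1]>y0)&(P[...,1]<y1)&(P[...,2]>z0)&(P[...,2]<z1)
E
python3 - <<'E'
from m import *
for f in ('top0.png','scene0.png'):
    D=np.load(f'pics/{f}.npz'); P=D['P']; g=D['img'].astype(int)
    T=np.load('pics/top0.png.npz')['P']
    b=T[241,275]; k=T[248,373]; r=T[255,178]; 
    print(f,b,k,r, 'bench z',np.nanmedian(P[box(P,.2,.6,-.3,.3,-.05,.02)][:,2]))
    around=lambda c,d,z0,z1: box(P,c[0]-d,c[0]+d,c[1]-d,c[1]+d,z0,z1)
    print('lid',rect(P,around(b,.12,.112,.124)), np.nanmedian(P[around(b,.12,.112,.124)][:,2]))
    m=around(b,.12,.130,.145); print('marker',rect(P,m),np.nanmedian(P[m][:,2]))
    dk=m&(g.sum(-1)<150); print('cap',np.nanmedian(P[dk],0),dk.sum())
    print('cradle',rect(P,around(k,.065,.004,.06)),'uprights',rect(P,around(k,.065,.025,.06)))
    rk=T[245,166]
    print('rack',rect(P,around(rk,.1,.02,.034)),'tall',rect(P,around(rk,.1,.1,.14)),np.nanmax(P[around(rk,.1,.1,.2)][:,2]),'short',rect(P,around(rk,.1,.05,.09)))
a=cv2.imread('pics/top0.png');s=cv2.imread('pics/scene0.png')
im=np.vstack([cv2.resize(a[195:285,130:390],None,fx=3,fy=3,interpolation=2),cv2.resize(s[140:250,140:400],None,fx=3,fy=3,interpolation=2)])
cv2.imwrite('pics/crop.png',im[:600])
E
```

```text
top0.png [0.52417439 0.00561131 0.1238146 ] [ 0.5071776  -0.2852532   0.00474526] [0.49063417 0.29474372 0.02847851] bench z -0.0010496875531364942
lid (array([526.3, -31.6]), array([131. , 147.3], dtype=float32), 'long axis', np.float32(-0.5), 2093) 0.11858218676524768
marker (array([531.5, -38.7]), array([ 15.8, 139.8], dtype=float32), 'long axis', np.float32(16.1), 283) 0.13494390008061186
cap [nan nan nan] 0
cradle (array([ 507.5, -283.7]), array([125.5, 127.1], dtype=float32), 'long axis', np.float32(89.5), 750) uprights (array([ 507.8, -282.2]), array([59.5, 96.9], dtype=float32), 'long axis', np.float32(5.0), 162)
rack (array([521.8, 334.1]), array([ 85.9, 130.5], dtype=float32), 'long axis', np.float32(1.4), 885) tall (array([556.4, 334.9]), array([ 9.6, 50.5], dtype=float32), 'long axis', np.float32(-88.3), 83) 0.1368109570746616 short (array([521.5, 334.6]), array([59.4, 81.8], dtype=float32), 'long axis', np.float32(-1.7), 197)
scene0.png [0.52417439 0.00561131 0.1238146 ] [ 0.5071776  -0.2852532   0.00474526] [0.49063417 0.29474372 0.02847851] bench z 0.0012052143615706764
lid (array([526.9, -37.7]), array([131.2, 156.2], dtype=float32), 'long axis', np.float32(-0.1), 1794) 0.12060107904328737
marker (array([531.6, -44.7]), array([ 18.5, 143.1], dtype=float32), 'long axis', np.float32(15.6), 287) 0.13627686954335982
cap [ 0.59414943 -0.03450078  0.13479392] 17
cradle (array([ 505.2, -284.6]), array([125.4, 128.2], dtype=float32), 'long axis', np.float32(-89.9), 915) uprights (array([ 506.9, -288.6]), array([ 59.8, 103.5], dtype=float32), 'long axis', np.float32(3.1), 300)
rack (array([522.2, 328.5]), array([ 88.6, 134.3], dtype=float32), 'long axis', np.float32(0.9), 512) tall (array([558.7, 329.2]), array([13.4, 51.5], dtype=float32), 'long axis', np.float32(-88.0), 162) 0.13405706501017764 short (array([523.2, 328.8]), array([61.8, 87.3], dtype=float32), 'long axis', np.float32(-3.5), 324)
  return np.nanmean(a, axis, out=out, keepdims=keepdims)
```

View pics/crop.png

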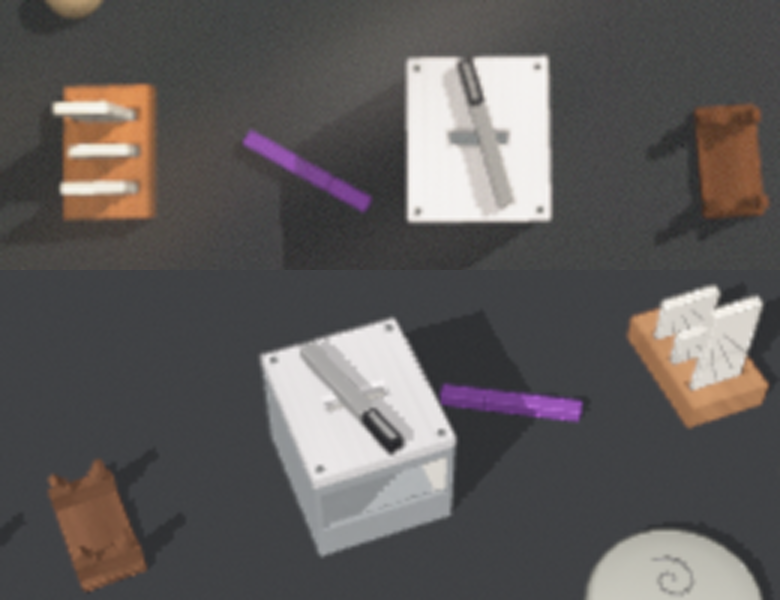

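The crop confirms the marker: grey with a black cap, lying across the slot. The plain brown cradle is the one on the right, and the tall slice stands in the rack's +x groove. The two cameras differ by about 6 mm in y, so I'll check with the wrist camera. Moving over the marker now.

```bash
A='[[0.0204,-0.0141,-0.0015,0,0,0],[0.0204,-0.0141,-0.0015,0,0,0],[0.0204,-0.0141,-0.0015,0,0,0],[0.0204,-0.0141,-0.0015,0,0,0],[0.0204,-0.0141,-0.0015,0,0,0],[0.0204,-0.0141,-0.0015,0,0,0],[0.0204,-0.0141,-0.0015,0,0,0],[0.0204,-0.0141,-0.0015,0,0,0]]'; true
python3 -m handwheel '[[0.0204,-0.0141,-0.0015,0,0,0],[0.0204,-0.0141,-0.0015,0,0,0],[0.0204,-0.0141,-0.0015,0,0,0],[0.0204,-0.0141,-0.0015,0,0,0],[0.0204,-0.0141,-0.0015,0,0,0],[0.0204,-0.0141,-0.0015,0,0,0],[0.0204,-0.0141,-0.0015,0,0,0],[0.0204,-0.0141,-0.0015,0,0,0]]' 1 30
python3 -m handwheel '[[0.0204,-0.0141,-0.0015,0,0,0],[0.0204,-0.0141,-0.0015,0,0,0],[0.0204,-0.0141,-0.0015,0,0,0],[0.0204,-0.0141,-0.0015,0,0,0],[0.0204,-0.0141,-0.0015,0,0,0],[0.0204,-0.0141,-0.0015,0,0,0],[0.0204,-0.0141,-0.0015,0,0,0],[0.0204,-0.0141,-0.0015,0,0,0]]'
python3 -m handwheel '[[0.0204,-0.0141,-0.0015,0,0,0.3],[0.0204,-0.0141,-0.0015,0,0,0.3],[0.0204,-0.0141,-0.0015,0,0,0.3],[0.0204,-0.0141,-0.0015,0,0,0.3],[0.0204,-0.0141,-0.0015,0,0,0.4],[0.0204,-0.0141,-0.0015,0,0,0.4],[0.0204,-0.0141,-0.0015,0,0,0.4],[0.0204,-0.0141,-0.0015,0,0,0.4]]'
cat >> m.py <<'E'
def to(pos,yaw):
    "tool-frame shift (pure) then turn to reach pos (TCP), yaw; tool pointing down"
    o=monitor.get_obs(); M=R.from_euler('xyz',o['tcp_rot'],degrees=True)
    d=M.inv().apply(np.array(pos)-o['ee_pos']); w=(M.inv()*R.from_euler('xyz',[180,0,yaw],degrees=True)).as_rotvec(degrees=True)
    print('now',np.round(o['ee_pos'],4),np.round(o['tcp_rot'],2),'t',round(o['time'],2),'F',np.round(o['wrist_force'],1),'op',round(o['opening'],4)); print('shift',np.round(d,4),'turn',np.round(w,2))
E
python3 - <<'E'
from m import *
c=shot('wrist','w1.png'); D=np.load('pics/w1.png.npz');P=D['P'];g=D['img'].astype(int)
b=np.array([.527,-.035])
around=lambda c,d,z0,z1: box(P,c[0]-d,c[0]+d,c[1]-d,c[1]+d,z0,z1)
m=around(b,.1,.130,.15);print('marker',rect(P,m),np.nanmedian(P[m][:,2]))
l=around(b,.12,.112,.125);print('lid',rect(P,l),np.nanmedian(P[l][:,2]))
print(np.array(c['tool_from_camera']).round(3))
to([.531,-.042,.127],16)
E
```

```text
time: 0.77
ee_pos: [0.2957, -0.3603, 0.2601]
tcp_rot: [-180.0, 0.0, 18.8]
wrist_force: [-0.3, 0.7, -0.4]
opening: 0.0854
time: 1.43
ee_pos: [0.4139, -0.2009, 0.2721]
tcp_rot: [-180.0, 0.0, 18.8]
wrist_force: [0.1, -0.2, 0.9]
opening: 0.0856
time: 2.1
ee_pos: [0.5353, -0.0439, 0.284]
tcp_rot: [-180.0, 0.0, 16.0]
wrist_force: [0.5, -0.2, -0.1]
opening: 0.0854
marker (array([532.1, -41.5]), array([ 16. , 138.1], dtype=float32), 'long axis', np.float32(15.7), 2651) 0.13649780706697578
lid (array([526.4, -34.8]), array([130.6, 150.4], dtype=float32), 'long axis', np.float32(0.1), 18007) 0.12051519108146472
[[-0.    -0.962 -0.273  0.07 ]
 [ 1.    -0.     0.001 -0.001]
 [-0.001 -0.273  0.962 -0.126]
 [ 0.     0.     0.     1.   ]]
now [ 0.5373 -0.0413  0.2834] [-1.7992e+02 -1.0000e-02  1.6030e+01] t 2.15 F [-2.7  2.4 -1.4] op 0.0853
shift [-0.0063 -0.0009  0.1564] turn [-0.08 -0.01  0.03]
```

View pics/w1.png

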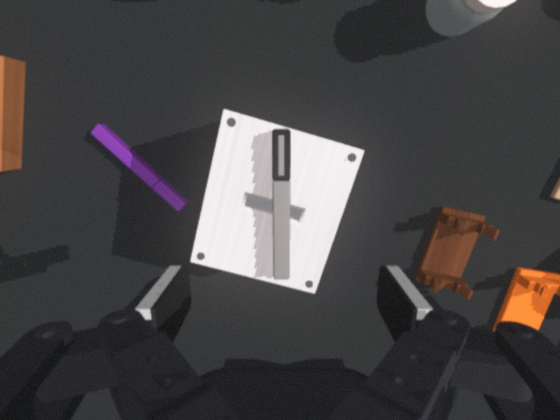

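The wrist view shows the marker from (281,130) to (281,278), aligned with the tool, with the slot under it at (275,206). The cradle is at (455,250). All three cameras agree on the marker: 16 x 140 mm, top at 136 mm. Going down to grip it.

```bash

python3 -m handwheel '[[-0.0026,-0.0005,0.0145,0,0,0],[-0.0026,-0.0005,0.0145,0,0,0],[0,0,0.0145,0,0,0],[0,0,0.0145,0,0,0],[0,0,0.0145,0,0,0],[0,0,0.0145,0,0,0],[0,0,0.0145,0,0,0],[0,0,0.0145,0,0,0]]'
python3 -m handwheel '[[0,0,0.005,0,0,0],[0,0,0.005,0,0,0],[0,0,0.005,0,0,0],[0,0,0.005,0,0,0],[0,0,0.004,0,0,0],[0,0,0.003,0,0,0],[0,0,0,0,0,0],[0,0,0,0,0,0]]'
python3 -c "
from m import *
to([.532,-.0415,.139],16)"
```

```text
time: 2.82
ee_pos: [0.5292, -0.0455, 0.1672]
tcp_rot: [-180.0, 0.0, 16.0]
wrist_force: [1.4, 0.5, -0.1]
opening: 0.0853
time: 3.48
ee_pos: [0.5295, -0.0455, 0.1414]
tcp_rot: [180.0, -0.0, 16.0]
wrist_force: [0.3, 0.0, -0.6]
opening: 0.0854
now [ 0.5295 -0.0455  0.1414] [ 1.800e+02 -1.000e-02  1.598e+01] t 3.48 F [ 0.3  0.  -0.6] op 0.0854
shift [ 0.0035 -0.0032  0.0024] turn [ 0.   -0.01 -0.02]
```

```bash

python3 -m handwheel '[[0.0035,-0.0032,0,0,0,0],[0,0,0.002,0,0,0],[0,0,0,0,0,0],[0,0,0,0,0,0],[0,0,0,0,0,0],[0,0,0,0,0,0],[0,0,0,0,0,0],[0,0,0,0,0,0]]'
python3 -m handwheel '[[0,0,0,0,0,0],[0,0,0,0,0,0],[0,0,0,0,0,0],[0,0,0,0,0,0],[0,0,0,0,0,0],[0,0,0,0,0,0],[0,0,0,0,0,0],[0,0,0,0,0,0]]' -1 30
python3 -m handwheel '[[0,0,0,0,0,0],[0,0,0,0,0,0],[0,0,-0.002,0,0,0],[0,0,-0.004,0,0,0],[0,0,-0.008,0,0,0],[0,0,-0.012,0,0,0],[0,0,-0.015,0,0,0],[0,0,-0.02,0,0,0]]'
python3 -m handwheel '[[0,0,-0.012,0,0,0],[0,0,-0.006,0,0,0],[0,0,-0.002,0,0,0],[0,0,0,0,0,0],[0,0,0,0,0,0],[0,0,0,0,0,0],[0,0,0,0,0,0],[0,0,0,0,0,0]]'
python3 - <<'E'
from m import *
shot('top','top1.png');shot('scene','scene1.png'); shot('wrist','w2.png')
for f in ('top0.png','scene0.png','w1.png'):
    P=np.load(f'pics/{f}.npz')['P']
    m=box(P,.44,.58,-.335,-.235,.004,.06);u=box(P,.44,.58,-.335,-.235,.022,.06); print(f,'cradle',rect(P,m),rect(P,u))
    g=np.load(f'pics/{f}.npz')['img'].astype(int)
for f in ('top1.png','scene1.png'):
    P=np.load(f'pics/{f}.npz')['P']; l=box(P,.43,.63,-.13,.07,.112,.124); print('lid',rect(P,l))
W=np.load('pics/w2.png.npz')['P']; m=box(W,.4,.7,-.2,.1,.15,.215); print('marker',rect(W,m), np.nanmedian(W[m][:,2]))
to([.507,-.2855,.20],5)
a=cv2.imread('pics/w2.png'); t=cv2.imread('pics/top1.png')
cv2.imwrite('pics/c2.png',np.hstack([cv2.resize(a,(400,300)),cv2.resize(t[180:300,230:390],(400,300))]))
E
```

```text
time: 4.15
ee_pos: [0.532, -0.0416, 0.1393]
tcp_rot: [180.0, -0.0, 16.0]
wrist_force: [0.1, -1.0, -0.1]
opening: 0.0857
time: 4.82
ee_pos: [0.532, -0.0415, 0.1394]
tcp_rot: [180.0, -0.0, 16.0]
wrist_force: [0.1, 0.3, 2.5]
opening: 0.0152
time: 5.48
ee_pos: [0.5316, -0.0415, 0.2011]
tcp_rot: [-180.0, 0.1, 16.0]
wrist_force: [1.1, -0.3, -0.8]
opening: 0.0151
time: 6.15
ee_pos: [0.5317, -0.0415, 0.2197]
tcp_rot: [-180.0, 0.1, 16.0]
wrist_force: [0.1, 0.2, -1.2]
opening: 0.0148
top0.png cradle (array([ 510.4, -283.5]), array([ 98. , 119.9], dtype=float32), 'long axis', np.float32(3.2), 732) (array([ 507.8, -282.3]), array([61.3, 95.6], dtype=float32), 'long axis', np.float32(3.7), 173)
scene0.png cradle (array([ 509.3, -285.5]), array([ 98.3, 136.4], dtype=float32), 'long axis', np.float32(0.5), 888) (array([ 506.9, -288.6]), array([ 59.8, 103.5], dtype=float32), 'long axis', np.float32(3.1), 326)
w1.png cradle (array([ 508.9, -285.7]), array([ 61.5, 109.3], dtype=float32), 'long axis', np.float32(2.9), 4002) (array([ 508.1, -285.5]), array([60.6, 96.8], dtype=float32), 'long axis', np.float32(3.3), 1266)
lid (array([0., 0.]), array([0., 0.], dtype=float32), 'long axis', np.float32(0.0), 0)
lid (array([527.1, -37.3]), array([131.5, 154.8], dtype=float32), 'long axis', np.float32(0.1), 1879)
marker (array([553.4, -37.9]), array([41. , 94.6], dtype=float32), 'long axis', np.float32(4.1), 362) 0.21278149045403688
now [ 0.5319 -0.0415  0.2201] [-1.7999e+02  2.0000e-02  1.5980e+01] t 6.3 F [0.4 0.1 0. ] op 0.0154
shift [-0.0911  0.2277  0.0201] turn [-1.000e-02  2.000e-02  1.098e+01]
```

View pics/c2.png

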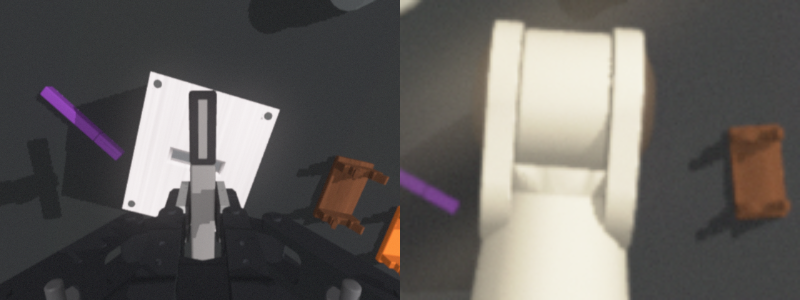

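The marker is held level at its middle. The cradle is at (508, -285.5) mm with yaw about 3.2° from the wrist data. Carrying the marker there.

```bash

python3 -m handwheel '[[0,0,0,0,0,6.4],[0,0,0,0,0,6.4],[-0.0027,0.0173,0,0,0,0],[-0.0027,0.0173,0,0,0,0],[-0.0027,0.0173,0,0,0,0],[-0.0027,0.0173,0,0,0,0],[-0.0027,0.0173,0,0,0,0],[-0.0027,0.0173,0,0,0,0]]'
python3 -m handwheel '[[-0.0027,0.0173,0,0,0,0],[-0.0027,0.0173,0,0,0,0],[-0.0027,0.0173,0.01,0,0,0],[-0.0027,0.0173,0.01,0,0,0],[-0.0027,0.0173,0.02,0,0,0],[-0.0027,0.0173,0.02,0,0,0],[-0.0027,0.0173,0.02,0,0,0],[-0.0027,0.0173,0.02,0,0,0]]'
python3 -m handwheel '[[0,0,0,0,0,0],[0,0,0,0,0,0],[0,0,0,0,0,0],[0,0,0,0,0,0],[0,0,0,0,0,0],[0,0,0,0,0,0],[0,0,0,0,0,0],[0,0,0,0,0,0]]'
python3 - <<'E'
from m import *
c=shot('wrist','w3.png'); P=np.load('pics/w3.png.npz')['P']
m=box(P,.40,.58,-.36,-.2,.022,.058); print(rect(P,m))
m=box(P,.40,.62,-.36,-.2,.09,.13); print('marker?',rect(P,m))
to([.508,-.2855,.051],3.2)
E
```

```text
time: 6.97
ee_pos: [0.5214, -0.1468, 0.2203]
tcp_rot: [-180.0, -0.0, 3.2]
wrist_force: [0.4, 0.5, -0.9]
opening: 0.0153
time: 7.63
ee_pos: [0.5074, -0.2863, 0.1193]
tcp_rot: [180.0, -0.0, 3.2]
wrist_force: [0.1, -0.3, -0.9]
opening: 0.0151
time: 8.3
ee_pos: [0.5079, -0.2852, 0.1207]
tcp_rot: [180.0, -0.0, 3.2]
wrist_force: [0.3, -0.1, 0.2]
opening: 0.0153
(array([ 550. , -283.7]), array([12.2, 60.1], dtype=float32), 'long axis', np.float32(-86.8), 1077)
marker? (array([ 521. , -282.1]), array([ 41.3, 111.5], dtype=float32), 'long axis', np.float32(15.6), 9723)
now [ 0.5078 -0.2852  0.1205] [ 1.7999e+02 -2.0000e-02  3.2000e+00] t 8.35 F [ 0.4 -0.5 -0.1] op 0.0151
shift [0.0002 0.0003 0.0695] turn [ 0.01 -0.02  0.  ]
```

View pics/w3.png

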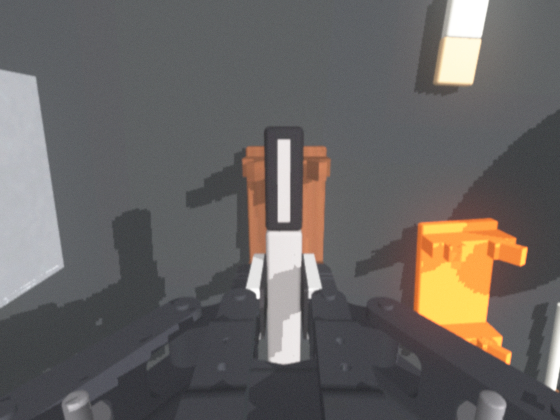

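The marker runs from (283,128) to (283,360), centred over the brown cradle at (285,205). The far upright measures within 0.5 mm of what I predicted. Lowering and releasing.

```bash

python3 -m handwheel '[[0,0,0.012,0,0,0],[0,0,0.012,0,0,0],[0,0,0.01,0,0,0],[0,0,0.008,0,0,0],[0,0,0.006,0,0,0],[0,0,0.006,0,0,0],[0,0,0.005,0,0,0],[0,0,0.003,0,0,0]]'
python3 -m handwheel '[[0,0,0.003,0,0,0],[0,0,0.003,0,0,0],[0,0,0.002,0,0,0],[0,0,0,0,0,0],[0,0,0,0,0,0],[0,0,0,0,0,0],[0,0,0,0,0,0],[0,0,0,0,0,0]]'
```

```text
time: 9.02
ee_pos: [0.5075, -0.2854, 0.0576]
tcp_rot: [-180.0, 0.0, 3.2]
wrist_force: [-0.3, 0.2, 0.1]
opening: 0.0153
time: 9.68
ee_pos: [0.5077, -0.2855, 0.0505]
tcp_rot: [180.0, -0.0, 3.2]
wrist_force: [0.4, 0.2, -1.2]
opening: 0.0151
```

```bash

python3 -m handwheel '[[0,0,0.001,0,0,0],[0,0,0,0,0,0],[0,0,0,0,0,0],[0,0,0,0,0,0],[0,0,0,0,0,0],[0,0,0,0,0,0],[0,0,0,0,0,0],[0,0,0,0,0,0]]' 0.6
python3 -m handwheel '[[0,0,-0.003,0,0,0],[0,0,-0.006,0,0,0],[0,0,-0.01,0,0,0],[0,0,-0.02,0,0,0],[0,0,-0.035,0,0,0],[0,0,-0.04,0,0,0],[0,0,-0.04,0,0,0],[0,0,-0.04,0,0,0]]'
python3 - <<'E'
from m import *
c=shot('wrist','w4.png'); P=np.load('pics/w4.png.npz')['P']
m=box(P,.40,.62,-.30,-.26,.038,.06)
d=P-np.array([.508,-.2855,0]); a=np.radians(3.2); v=-d[...,0]*np.sin(a)+d[...,1]*np.cos(a)
m&=abs(v)<.0085
print('marker', rect(P,m), np.nanmedian(P[m][:,2]))
to([.5575,.332,.27],91.8)
E
```

```text
time: 10.35
ee_pos: [0.5077, -0.2854, 0.0493]
tcp_rot: [180.0, -0.0, 3.2]
wrist_force: [0.0, -0.0, 0.6]
opening: 0.068
time: 11.02
ee_pos: [0.5072, -0.2852, 0.2464]
tcp_rot: [180.0, -0.1, 3.2]
wrist_force: [0.6, 0.1, 0.5]
opening: 0.0684
marker (array([ 507.8, -285.3]), array([ 15.5, 139. ], dtype=float32), 'long axis', np.float32(2.9), 1918) 0.04647569017977503
now [ 0.5085 -0.2859  0.2552] [179.65  -0.55   3.18] t 11.07 F [-4.2  1.5  5. ] op 0.0684
shift [ 0.0834 -0.6141 -0.0178] turn [  0.71  -0.16 -88.62]
```

View pics/w4.png

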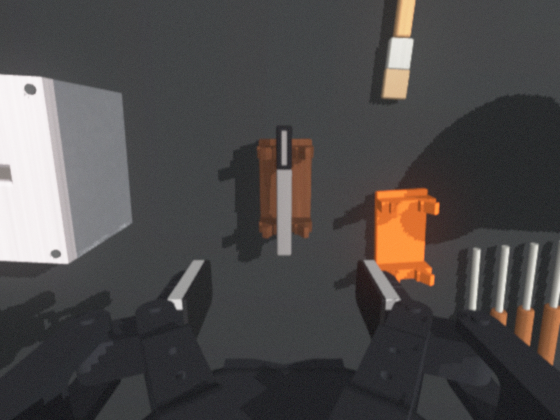

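The marker lies in both notches from (284,127) to (284,254), top at 46 mm as it should be. Now to the rack, with a picture of the slot on the way.

```bash

python3 -m handwheel '[[0.0042,-0.015,-0.003,0,0,0],[0.0042,-0.03,-0.003,0,0,0],[0.0042,-0.035,-0.003,0,0,0],[0.0042,-0.04,-0.003,0,0,0],[0.0042,-0.04,-0.003,0,0,0],[0.0042,-0.04,-0.003,0,0,0],[0.0042,-0.03,0,0,0,0],[0.0042,-0.015,0,0,0,0]]' 1
python3 - <<'E'
from m import *
c=shot('wrist','w5.png')
E
python3 -m handwheel '[[0.0042,-0.03,0,0,0,0],[0.0042,-0.04,0,0,0,0],[0.0042,-0.04,0,0,0,0],[0.0042,-0.04,0,0,0,0],[0.0042,-0.04,0,0,0,0],[0.0042,-0.04,0,0,0,0],[0.0042,-0.04,0,0,0,0],[0.0042,-0.04,0,0,0,0]]'
python3 -m handwheel '[[0.0042,-0.03,0,0,0,0],[0.0042,-0.015,0,0,0,0],[0.0042,-0.01,0,0,0,0],[0,0,0,0,0,-6.8],[0,0,0,0,0,-6.8],[0,0,0,0,0,-6.8],[0,0,0,0,0,-6.8],[0,0,0,0,0,-6.8]]'
python3 -m handwheel '[[0,0,0,0,0,-6.8],[0,0,0,0,0,-6.8],[0,0,0,0,0,-6.8],[0,0,0,0,0,-6.8],[0,0,0,0,0,-6.8],[0,0,0,0,0,-6.8],[0,0,0,0,0,-6.8],[0,0,0,0,0,-6.8]]'
python3 - <<'E'
from m import *
D=np.load('pics/w5.png.npz');P=D['P'];g=D['img'].astype(int).sum(-1)
l=box(P,.43,.63,-.13,.06,.112,.126);print('lid',rect(P,l),np.nanmedian(P[l][:,2]))
# pixels below the lid plane, seen through the slot
c=np.array([.5264,-.0348]); s=box(P,c[0]-.03,c[0]+.03,c[1]-.05,c[1]+.05,-.1,.115); print('slot hole px',s.sum(),rect(P,s) if s.sum() else '')
dk=box(P,c[0]-.02,c[0]+.02,c[1]-.045,c[1]+.045,.0,.2)&(g<450); print('dark',rect(P,dk))
v,u=np.where(dk); print('px',u.min(),u.max(),v.min(),v.max())
np.save('pics/roi.npy',[u.min(),u.max(),v.min(),v.max()])
shot('wrist','w6.png');P=np.load('pics/w6.png.npz')['P']
t=box(P,.5,.62,.26,.40,.1,.14); print('slice',rect(P,t),np.nanmedian(P[t][:,2]), 'rack',rect(P,box(P,.42,.62,.25,.42,.02,.034)))
to([.5575,.332,.27],91.8)
a=cv2.imread('pics/w5.png'); b=cv2.imread('pics/w6.png')
cu,cv_=(u.min()+u.max())//2,(v.min()+v.max())//2
cr=a[max(0,cv_-60):cv_+60,max(0,cu-80):cu+80]
cv2.imwrite('pics/c3.png',np.hstack([cv2.resize(cr,(400,300)),cv2.resize(b,(400,300))]))
E
```

```text
time: 11.73
ee_pos: [0.5273, -0.0357, 0.263]
tcp_rot: [-180.0, -0.1, 3.3]
wrist_force: [-0.2, -1.5, -0.2]
opening: 0.0854
time: 12.45
ee_pos: [0.5443, 0.1559, 0.2712]
tcp_rot: [-174.9, 0.0, 13.7]
wrist_force: [-0.6, -0.4, -0.2]
opening: 0.0855
time: 13.12
ee_pos: [0.5501, 0.1858, 0.2755]
tcp_rot: [-174.9, -3.4, 50.1]
wrist_force: [-0.1, 0.1, -0.3]
opening: 0.0854
time: 13.78
ee_pos: [0.5501, 0.1857, 0.2755]
tcp_rot: [-179.8, -6.1, 104.6]
wrist_force: [-0.3, 1.1, 0.0]
opening: 0.0855
lid (array([526.2, -34.9]), array([130.4, 150.6], dtype=float32), 'long axis', np.float32(0.1), 23829) 0.12053292999879839
slot hole px 577 (array([512.7, -36.8]), array([33.8, 73.3], dtype=float32), 'long axis', np.float32(88.5), 577)
dark (array([519.5, -35.2]), array([26.2, 54.8], dtype=float32), 'long axis', np.float32(90.0), 33)
px 254 315 200 214
slice (array([557.5, 332.1]), array([10.1, 50. ], dtype=float32), 'long axis', np.float32(-89.2), 982) 0.13013285717812217 rack (array([521.6, 332. ]), array([ 84.7, 130.1], dtype=float32), 'long axis', np.float32(0.8), 6334)
now [0.5501 0.1857 0.2755] [-179.84   -6.1   105.12] t 13.83 F [-0.   0.1  0.4] op 0.085
shift [0.1379 0.0454 0.0202] turn [-0.87 -6.06 13.32]
```

View pics/c3.png

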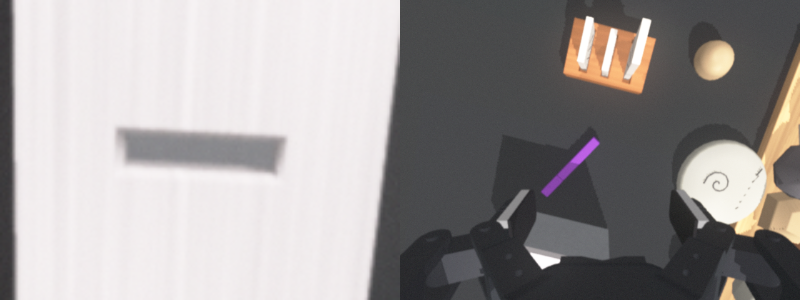

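The lid centre is (526.2, -34.9) mm with yaw about 0.1° and agrees across views; the crop shows the slot from (118,130) to (285,172), centred in it. In the right half the tall slice is at (637,50). It measures 10 x 50 mm with its top at 130 mm. The fast rows were clipped and left a 6° tilt, so I correct that with slower rows.

```bash

python3 -m handwheel '[[0,0,0,-0.2,-1.5,3.5],[0,0,0,-0.2,-1.5,3.5],[0,0,0,-0.2,-1.5,3.6],[0,0,0,-0.2,-1.5,3.6],[0.012,0.001,0,0,0,0],[0.02,0.0015,0,0,0,0],[0.02,0.0015,0,0,0,0],[0.02,0.0015,0,0,0,0]]'
python3 -m handwheel '[[0.02,0.001,0,0,0,0],[0.02,0.001,0,0,0,0],[0.02,0.001,0,0,0,0],[0.01,0.001,0,0,0,0],[0.004,0,0,0,0,0],[0,0,0,0,0,0],[0,0,0,0,0,0],[0,0,0,0,0,0]]'
python3 - <<'E'
from m import *
shot('wrist','w7.png');P=np.load('pics/w7.png.npz')['P']
t=box(P,.5,.62,.26,.40,.1,.14); print('slice',rect(P,t),np.nanmedian(P[t][:,2]), 'rack',rect(P,box(P,.42,.62,.25,.42,.02,.034)))
to([.5575,.332,.105],90.9)
E
```

```text
time: 14.5
ee_pos: [0.5553, 0.2596, 0.2755]
tcp_rot: [-179.8, -0.1, 90.1]
wrist_force: [0.4, -0.1, 0.6]
opening: 0.0853
time: 15.17
ee_pos: [0.559, 0.3316, 0.2757]
tcp_rot: [-179.8, -0.0, 90.1]
wrist_force: [-0.1, -0.3, -0.8]
opening: 0.0855
slice (array([557.7, 333. ]), array([10. , 49.2], dtype=float32), 'long axis', np.float32(-89.4), 650) 0.1305173074543578 rack (array([521.5, 331.9]), array([ 84.4, 130.3], dtype=float32), 'long axis', np.float32(1.0), 5329)
now [0.559  0.3316 0.2758] [-1.7981e+02 -4.0000e-02  9.0100e+01] t 15.22 F [-0.5 -0.6  0.7] op 0.0857
shift [ 0.0003 -0.0009  0.1708] turn [-0.19 -0.04 -0.8 ]
```

```bash

python3 -m handwheel '[[0.0005,-0.0012,0.01,-0.2,0,-0.6],[0,0,0.02,0,0,0],[0,0,0.025,0,0,0],[0,0,0.025,0,0,0],[0,0,0.025,0,0,0],[0,0,0.02,0,0,0],[0,0,0.015,0,0,0],[0,0,0.01,0,0,0]]'
python3 -m handwheel '[[0,0,0.008,0,0,0],[0,0,0.006,0,0,0],[0,0,0.004,0,0,0],[0,0,0.002,0,0,0],[0,0,0,0,0,0],[0,0,0,0,0,0],[0,0,0,0,0,0],[0,0,0,0,0,0]]'
python3 - <<'E'
from m import *
to([.5576,.3322,.105],90.7)
E
```

```text
time: 15.88
ee_pos: [0.5571, 0.332, 0.1237]
tcp_rot: [-179.9, 0.0, 90.7]
wrist_force: [0.1, 0.6, 0.4]
opening: 0.0856
time: 16.55
ee_pos: [0.5578, 0.3333, 0.106]
tcp_rot: [180.0, -0.1, 90.8]
wrist_force: [0.8, 0.7, -0.2]
opening: 0.0853
now [0.5578 0.3333 0.106 ] [ 1.7997e+02 -6.0000e-02  9.0770e+01] t 16.55 F [ 0.8  0.7 -0.2] op 0.0853
shift [-0.0011 -0.0002  0.001 ] turn [ 0.03 -0.06  0.07]
```

```bash

python3 -m handwheel '[[-0.0011,0,0.001,0,0,0],[0,0,0,0,0,0],[0,0,0,0,0,0],[0,0,0,0,0,0],[0,0,0,0,0,0],[0,0,0,0,0,0],[0,0,0,0,0,0],[0,0,0,0,0,0]]' - 50
python3 -m handwheel '[[0,0,0,0,0,0],[0,0,0,0,0,0],[0,0,0,0,0,0],[0,0,0,0,0,0],[0,0,0,0,0,0],[0,0,0,0,0,0],[0,0,0,0,0,0],[0,0,0,0,0,0]]' -1 50
python3 -m handwheel '[[0,0,0,0,0,0],[0,0,-0.002,0,0,0],[0,0,-0.004,0,0,0],[0,0,-0.005,0,0,0],[0,0,-0.006,0,0,0],[0,0,-0.008,0,0,0],[0,0,-0.01,0,0,0],[0,0,-0.015,0,0,0]]'
python3 -m handwheel '[[0,0,-0.02,0,0,0],[0,0,-0.02,0,0,0],[0,0,-0.02,0,0,0],[0,0,-0.02,0,0,0],[0,0,-0.015,0,0,0],[0,0,-0.008,0,0,0],[0,0,-0.004,0,0,0],[0,0,0,0,0,0]]'
python3 - <<'E'
from m import *
shot('top','t8.png');shot('scene','s8.png')
for f in ('t8.png','s8.png'):
    P=np.load(f'pics/{f}.npz')['P']; m=box(P,.40,.62,.25,.42,.04,.08); print(f,'shorts',rect(P,m)); 
P=np.load('pics/s8.png.npz')['P']; m=box(P,.52,.60,.29,.38,.13,.235); 
q=P[m]; print('slice z range',np.percentile(q[:,2],[0,1,5,95,100]).round(3),m.sum(),q[:,0].min(),q[:,0].max(),q[:,1].min(),q[:,1].max())
to([.5262,-.0349,.24],90.2)
a=cv2.imread('pics/s8.png');cv2.imwrite('pics/c4.png',cv2.resize(a[90:230,230:440],(800,533)))
E
```

```text
time: 17.22
ee_pos: [0.5576, 0.332, 0.1044]
tcp_rot: [-180.0, -0.0, 90.8]
wrist_force: [-0.4, 1.3, 0.5]
opening: 0.0852
time: 17.88
ee_pos: [0.5576, 0.332, 0.1045]
tcp_rot: [180.0, -0.0, 90.8]
wrist_force: [0.1, 0.1, 0.1]
opening: 0.0095
time: 18.55
ee_pos: [0.5573, 0.3318, 0.1547]
tcp_rot: [-179.9, -0.0, 90.8]
wrist_force: [-0.5, -0.3, -1.4]
opening: 0.0094
time: 19.22
ee_pos: [0.5578, 0.332, 0.2623]
tcp_rot: [179.9, -0.1, 90.8]
wrist_force: [-0.1, -0.3, -1.6]
opening: 0.0092
t8.png shorts (array([523.9, 335.3]), array([60.6, 86.4], dtype=float32), 'long axis', np.float32(-1.8), 174)
s8.png shorts (array([503.9, 330.5]), array([51.3, 65.4], dtype=float32), 'long axis', np.float32(90.0), 315)
slice z range [0.164 0.168 0.171 0.231 0.234] 306 0.5514319911541958 0.5663607470678371 0.3026762077945046 0.35467363596894086
now [0.5575 0.3319 0.2606] [-1.7994e+02 -1.0000e-02  9.0760e+01] t 19.32 F [ 0.9  1.  -1.8] op 0.0093
shift [-0.3663 -0.0362  0.0206] turn [-0.06 -0.01  0.56]
```

View pics/c4.png

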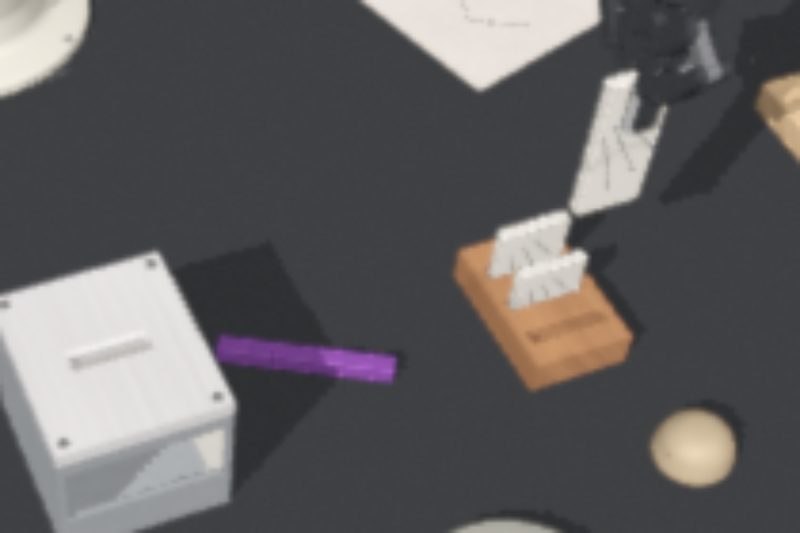

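The slice is held upright and clear at (620,140) in the crop. The far groove is empty and the shorts are undisturbed. Carrying it over the slot at moderate speed.

```bash

python3 -m handwheel '[[-0.006,0,0,0,0,0.66],[-0.012,-0.0015,0,0,0,0],[-0.018,-0.0016,0,0,0,0],[-0.018,-0.0016,0,0,0,0],[-0.018,-0.0016,0,0,0,0],[-0.018,-0.0016,0,0,0,0],[-0.018,-0.0016,0,0,0,0],[-0.018,-0.0016,0,0,0,0]]'
python3 -m handwheel '[[-0.018,-0.0016,0,0,0,0],[-0.018,-0.0016,0,0,0,0],[-0.018,-0.0016,0,0,0,0],[-0.018,-0.0016,0,0,0,0],[-0.018,-0.0016,0,0,0,0],[-0.018,-0.0016,0,0,0,0],[-0.018,-0.0016,0,0,0,0],[-0.018,-0.0016,0,0,0,0]]'
python3 -m handwheel '[[-0.018,-0.0016,0,0,0,0],[-0.018,-0.0016,0,0,0,0],[-0.018,-0.0016,0,0,0,0],[-0.018,-0.0016,0,0,0,0],[-0.012,-0.0016,0.005,0,0,0],[-0.006,0,0.005,0,0,0],[0,0,0.005,0,0,0],[0,0,0,0,0,0]]'
python3 -m handwheel '[[0,0,0,0,0,0],[0,0,0,0,0,0],[0,0,0,0,0,0],[0,0,0,0,0,0],[0,0,0,0,0,0],[0,0,0,0,0,0],[0,0,0,0,0,0],[0,0,0,0,0,0]]'
python3 - <<'E'
from m import *
for n in ('wrist','scene'):
    shot(n,n+'9.png');P=np.load(f'pics/{n}9.png.npz')['P']
    l=box(P,.43,.63,-.13,.06,.112,.126);print(n,'lid',rect(P,l))
    q=P[box(P,.43,.63,-.13,.06,.14,.225)]; print('slice/fingers',rect(q[None],np.ones((1,len(q)),bool)),q[:,2].min())
to([.5262,-.0349,.21],90.1)
a=cv2.imread('pics/wrist9.png');b=cv2.imread('pics/scene9.png')
cv2.imwrite('pics/c5.png',np.hstack([cv2.resize(a,(400,300)),cv2.resize(b[100:235,180:360],(400,300))]))
E
```

```text
time: 19.98
ee_pos: [0.5463, 0.2045, 0.2604]
tcp_rot: [-179.9, -0.0, 90.1]
wrist_force: [0.8, -0.4, -0.4]
opening: 0.0092
time: 20.65
ee_pos: [0.5336, 0.0606, 0.2604]
tcp_rot: [-179.9, -0.0, 90.1]
wrist_force: [0.7, 0.7, -2.6]
opening: 0.0094
time: 21.32
ee_pos: [0.526, -0.028, 0.2444]
tcp_rot: [-179.9, -0.1, 90.1]
wrist_force: [-0.1, 0.8, -1.7]
opening: 0.0093
time: 21.98
ee_pos: [0.5264, -0.0281, 0.2463]
tcp_rot: [-180.0, -0.0, 90.1]
wrist_force: [0.3, -0.1, -1.1]
opening: 0.0096
wrist lid (array([526.3, -34.5]), array([130.3, 150.7], dtype=float32), 'long axis', np.float32(0.2), 22817)
slice/fingers (array([526.6,  -1. ]), array([5.1, 9.9], dtype=float32), 'long axis', np.float32(0.4), 503) 0.15440514171465147
scene lid (array([527.4, -38. ]), array([131.3, 153. ], dtype=float32), 'long axis', np.float32(-0.5), 1876)
slice/fingers (array([529.6, -29.7]), array([11.6, 52.9], dtype=float32), 'long axis', np.float32(87.0), 357) 0.14863369017631753
now [ 0.5264 -0.0282  0.2462] [-1.80e+02 -4.00e-02  9.01e+01] t 22.08 F [-0.4 -0.5 -0.9] op 0.0096
shift [-0.0068 -0.0002  0.0362] turn [-0.   -0.04 -0.  ]
```

View pics/c5.png

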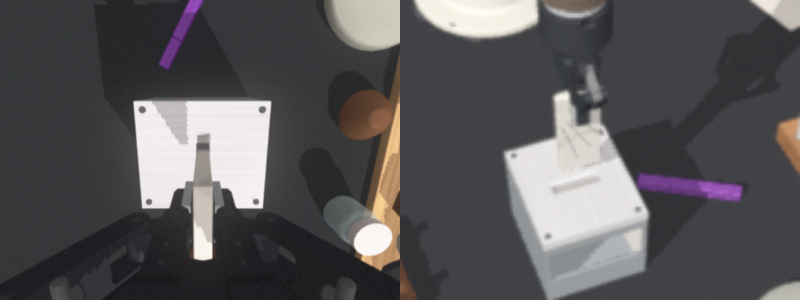

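The slice is upright above the slot, at (203,190) on the left and (575,130) on the right, and the slot shows at (575,183). I shift 6.6 mm along -y, then check how plumb the slice is by its edge.

```bash

python3 -m handwheel '[[-0.003,0,0.004,0,0,0],[-0.0035,0,0.005,0,0,0],[0,0,0.005,0,0,0],[0,0,0,0,0,0],[0,0,0,0,0,0],[0,0,0,0,0,0],[0,0,0,0,0,0],[0,0,0,0,0,0]]'
python3 - <<'E'
from m import *
shot('wrist','w10.png');P=np.load('pics/w10.png.npz')['P']
q=P[box(P,.50,.55,-.03,.01,.13,.225)]
print('edge', len(q), 'y(z)',np.polyfit(q[:,2],q[:,1],1), 'x(z)',np.polyfit(q[:,2],q[:,0],1), q.mean(0), np.percentile(q[:,2],[1,99]))
l=box(P,.43,.63,-.13,.06,.112,.126);print('lid',rect(P,l))
for z in (.14,.16,.18,.2):
    s=q[abs(q[:,2]-z)<.01]; print(z,len(s),np.median(s,0) if len(s) else '', np.percentile(s[:,0],[2,98]) if len(s) else '')
to([.5262,-.0347,.163],90.1)
E
```

```text
time: 22.75
ee_pos: [0.5265, -0.0346, 0.2324]
tcp_rot: [180.0, -0.0, 90.1]
wrist_force: [-0.0, 0.3, -2.4]
opening: 0.0096
edge 844 y(z) [-0.12986086  0.01448821] x(z) [-0.00325954  0.52726535] [ 0.52661665 -0.01135617  0.19901594] [0.14255753 0.22479152]
lid (array([526.1, -34.8]), array([130.6, 150.8], dtype=float32), 'long axis', np.float32(0.2), 26057)
0.14 41 [ 0.52705456 -0.00915622  0.14594846] [0.52221756 0.53122651]
0.16 75 [ 0.52639022 -0.0091396   0.1586423 ] [0.52188412 0.53131044]
0.18 179 [ 0.52696643 -0.00721857  0.1860649 ] [0.52187505 0.53149506]
0.2 202 [ 0.52642651 -0.00916131  0.20089306] [0.52194222 0.53132432]
now [ 0.5265 -0.0346  0.2324] [ 1.7999e+02 -3.0000e-02  9.0110e+01] t 22.8 F [ 0.5 -0.6 -0.7] op 0.0093
shift [-0.0002 -0.0003  0.0694] turn [ 0.01 -0.03  0.01]
```

The slice is plumb, and its offset to the slot is about 0.4 mm in x and 0.6 mm in y. Inserting slowly while watching the force.

```bash

python3 -m handwheel '[[-0.0006,-0.0003,0.002,0,0,0],[0,0,0.003,0,0,0],[0,0,0.003,0,0,0],[0,0,0.003,0,0,0],[0,0,0.003,0,0,0],[0,0,0.003,0,0,0],[0,0,0.003,0,0,0],[0,0,0.003,0,0,0]]'
python3 -m handwheel '[[0,0,0.001,0,0,0],[0,0,0.001,0,0,0],[0,0,0.001,0,0,0],[0,0,0.001,0,0,0],[0,0,0.001,0,0,0],[0,0,0.001,0,0,0],[0,0,0,0,0,0],[0,0,0,0,0,0]]'
```

```text
time: 23.47
ee_pos: [0.5261, -0.0352, 0.2089]
tcp_rot: [-180.0, -0.0, 90.1]
wrist_force: [0.9, -0.2, -1.2]
opening: 0.0094
time: 24.13
ee_pos: [0.5261, -0.0352, 0.2032]
tcp_rot: [-180.0, -0.0, 90.1]
wrist_force: [0.4, -0.0, -2.6]
opening: 0.0091
```

The lower end is about 11 mm into the slot with no contact force, only the slice's weight. Continuing.

```bash

python3 -m handwheel '[[0,0,0.002,0,0,0],[0,0,0.003,0,0,0],[0,0,0.003,0,0,0],[0,0,0.003,0,0,0],[0,0,0.003,0,0,0],[0,0,0.003,0,0,0],[0,0,0.003,0,0,0],[0,0,0.003,0,0,0]]'
python3 -m handwheel '[[0,0,0.004,0,0,0],[0,0,0.004,0,0,0],[0,0,0.003,0,0,0],[0,0,0.003,0,0,0],[0,0,0.002,0,0,0],[0,0,0.0015,0,0,0],[0,0,0,0,0,0],[0,0,0,0,0,0]]'
python3 - <<'E'
from m import *
shot('wrist','w11.png');shot('scene','s11.png');shot('top','t11.png')
to([.5262,-.0349,.1625],90.1)
P=np.load('pics/w11.png.npz')['P'];q=P[box(P,.50,.55,-.03,.01,.13,.225)]; print('edge',np.median(q,0))
S=np.load('pics/s11.png.npz')['P'];m=box(S,.49,.56,-.08,.01,.125,.3);print('slice top z',np.percentile(S[m][:,2],[50,90]))
w=box(S,.50,.55,-.1,.04,.04,.112)
z=S[w][:,2]; print('seen through window, slice plane: n',w.sum(),np.percentile(z,[0,5,50,95]) if w.sum() else '')
for f,y in(('t11.png',0),('s11.png',0)):
    C=np.load(f'pics/{f}.npz')['P']; print('marker',np.nanmedian(C[box(C,.42,.6,-.292,-.28,.04,.06)],0))
a=cv2.imread('pics/s11.png');cv2.imwrite('pics/c6.png',cv2.resize(a[110:260,140:400],(800,462),interpolation=2))
E
```

```text
time: 24.8
ee_pos: [0.5261, -0.0352, 0.1799]
tcp_rot: [-180.0, -0.0, 90.1]
wrist_force: [0.1, 0.5, -1.2]
opening: 0.0094
time: 25.47
ee_pos: [0.5261, -0.0352, 0.1628]
tcp_rot: [-180.0, -0.0, 90.1]
wrist_force: [0.5, 0.5, -1.6]
opening: 0.0091
now [ 0.5262 -0.0352  0.1629] [ 1.7999e+02 -3.0000e-02  9.0100e+01] t 25.62 F [ 0.   0.  -1.1] op 0.0098
shift [ 0.0003 -0.      0.0004] turn [ 0.01 -0.03 -0.  ]
edge [ 0.52571656 -0.02168097  0.19522115]
slice top z [0.20031951 0.29084461]
seen through window, slice plane: n 1 [0.11133168 0.11133168 0.11133168 0.11133168]
marker [ 0.49111944 -0.28494643  0.0443954 ]
marker [ 0.51596197 -0.28629844  0.04706417]
```

View pics/c6.png

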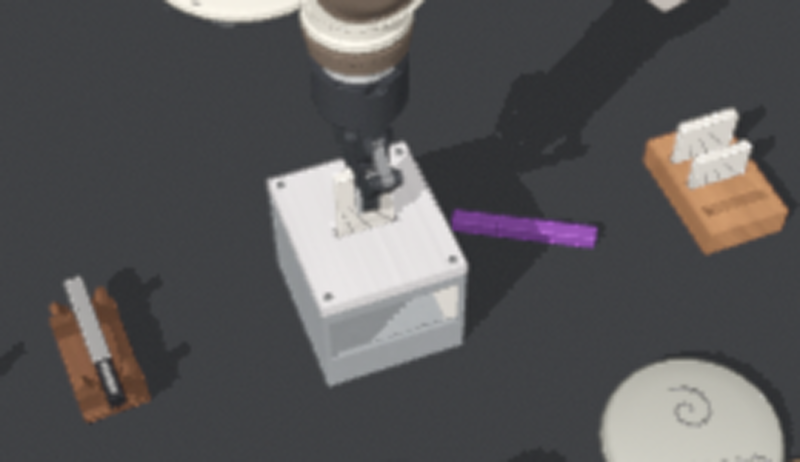

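The slice hangs in the slot at (365,215), the marker lies in the brown cradle at (95,345), and the rack and the rest are untouched. One last check of the slice's top height before handing in; it should be about 188 mm.

```bash
python3 - <<'E'
from m import *
for f in ('w11.png','s11.png'):
    P=np.load(f'pics/{f}.npz')['P']
    for y0,y1 in ((-.018,-.005),(-.066,-.052)):
        q=P[box(P,.515,.538,y0,y1,.13,.22)]; print(f,y0,len(q),np.percentile(q[:,2],[2,50,98]).round(4) if len(q) else '', np.median(q[:,:2],0).round(4) if len(q) else '')
o=monitor.get_obs(); z=o['ee_pos'][2]; print('lower end by kinematics',z-.0945,o['wrist_force'],o['opening'])
if abs(z-.163)<.002 and .008<o['opening']<.012: order.job_done(); print('handed in')
E
```

```text
w11.png -0.018 2358 [0.1347 0.1884 0.2194] [ 0.5265 -0.011 ]
w11.png -0.066 3 [0.1883 0.1885 0.1885] [ 0.5266 -0.0523]
s11.png -0.018 13 [0.1312 0.1447 0.1806] [ 0.5314 -0.0152]
s11.png -0.066 88 [0.1325 0.1676 0.2186] [ 0.5311 -0.0579]
lower end by kinematics 0.06841854969637398 [ 0.03881064  0.04621432 -1.0886503 ] 0.009823198892063642
the job is handed in; nothing more can be done
handed in
```

I laid the marker in the brown cradle and let go of it. Then I took the tall slice from the rack's far groove, passed it upright through the slot, and handed the job in at about 26 s while still holding it.

**Last checks**
- **Marker:** the wrist camera put it within 1 mm of the seat, top at 46 mm, lying in both notches.
- **Slice height:** its lower end is at about 68 mm by the arm's position, which is mid-window. Its top measured 188 mm in the wrist view, which agrees.
- **Slice hold:** the wrist force was about 1 to 1.6 N, roughly the slice's own weight, so it is not resting on the floor. The grip opening was 9.8 mm.
- **Other things:** the last scene picture shows the short slices and the rest in place.

**What failed or disagreed**
- **Clipped fast moves:** on the way to the rack some fast rows were cut short and tilted the empty gripper by 6°. I corrected that before the grasp.
- **Camera offset:** the scene and top cameras differed by up to 6 mm in y, so I relied on the wrist camera.
- **Window view:** I could not see the slice's lower end through the window. Its height there comes from the arm's position and the slice's top.

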